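Top sample cup from the nested stack onto the balance

ROBOT

A 7-joint arm with a two-finger parallel gripper is mounted at the origin on a cart in front of the work surface, level with it; the furniture and walls round the work are solid. World frame = base frame: x ahead of the robot, y to its left, z up, the work surface at z = 0. Lengths are in m, angles in rad, forces in N, time in s.
With the tool pointing down it reaches from about 0.4 to 0.875 m from the base axis. Payload 19.3 kg.
Tool frame: the origin (TCP) lies midway between the tips of the shut fingers; the grasp point (between the pads) lies bot.tcp_to_grasp behind it (bot.tcp_to_grasp is the distance from the TCP to the grasp point, in m); z points along the fingers, y is the line along which they close (so a half turn about z gives the same grasp; the last joint's range is limited). The gripper opens to 85 mm and grips with 20 to 120 N. Pads are 22 mm wide; open, the fingers measure 114 mm over their backs; the gripper's body (76 mm by 85 mm) begins 54 mm behind the grasp point. The pads swing forward as they close: fully open they stand 13 mm farther back than shut.
Start: joints at [1.175, 0.521, -0.036, 1.599, 0.021, 1.021, -0.113], TCP at [0.2, -0.592, 0.195] pointing down, gripper open.
Joint ranges: [-2.91, 2.91], [-0.3, 2.13], [-1.5, 1.42], [0.17, 2.43], [-1.26, 4.41], [0.16, 1.93], [-2.52, 2.52]. Speed limits (rad/s): [1.89, 1.89, 2.39, 2.39, 3.01, 3.01, 3.01].

INTERFACE

Orientations are given as [roll, pitch, yaw] about the fixed x, y, z axes, in that order (R = Rz(yaw) Ry(pitch) Rx(roll)).
In Python, from workcell import observe, imaging, bot gives the robot as it stands.
- The arm moves only by the tool send_rows, never from a script. Its argument "plan" is text: rows parted by semicolons, each of 7 numbers parted by spaces: the shift along the tool's x, y, z in m, then the turn, a rotation vector about the tool's x, y, z in degrees, then the finger opening in m, from 0 to 0.0854. In form: dx dy dz rx ry rz claw; .... A call has 1 to 10 rows; each row is the pose to reach, as a shift and turn from the pose commanded when the call began, along the tool's axes at that moment; what a row does not reach only later rows make up. A row lasts 1/12 s, in which the tool goes at most 41.7 mm and 7.16 degrees, less where a joint would pass 70% of its speed; a pose out of reach is approached as far as the arm can. A call with a gripper value outside its range is refused whole. The fingers move at their own pace and stop on an object; "grip_force" is the grip in N (left out, the last holds). Time passes only in rows, so rows that repeat a pose let the fingers close. It gives the time, the measured TCP pose, the force, the opening and the grip force at its end, in the units of the state.
- observe(): the state, without advancing time (a new reading comes with each control period).
- imaging.grab_frame(name): name is "side" or "top" or "wrist"; returns a dict with "color" (384x512x3 uint8, red, green, blue), "fx", "fy", "cx", "cy" (pixels), "eye" and "orientation" of the camera in the world; the wrist camera has in their place "tool_from_camera" (4x4, takes a point from camera to tool coordinates, whose origin is the TCP and whose axes are the flange's). Camera axes: x right, y down, z forward; pixel columns grow to the right and rows downward; lengths in m; the calibration is good to about 2 mm. A picture is of the moment at which its call begins: read the wrist's pose just before it. There is no depth.
- bot.job_done(): hands the job in; it is judged then, once.
The state is a dict: "clock": time; "qpos": joint angles; "qd": joint speeds; "joint_efforts": joint torques, N m; "position": TCP position; "tool_rot": TCP orientation; "force": force on the tool from outside, world axes, zero at the start; "moment": the same for the moment, N m; "grip_width": finger opening in m; "finger_force": force on a finger pad.
Only numpy, scipy, OpenCV 4.12 (cv2) and the standard library are available. Lean on these libraries where they do the work, as an engineer would, in place of code of your own. Each camera call takes 0.05 s, during which the arm holds its last target. There are 200 camera calls.

TASK

Take only the top cup off the stack of three nested aluminium sample cups, without dragging the next one up with it, and stand it upright in the middle of the balance's round pan. Set it down rather than dropping it, and leave the other two cups nested where they stand.

Things in the scene. Friction and masses are not known exactly. Their poses are not given: they have to be found in the camera images.
- cup_top: top one of three identical nested round cups, bare aluminium, open at the top, about 60 g, 64 mm tall: straight collar of 56 mm outer diameter from 28 to 64 mm above its underside (wall 2.5 mm), narrower foot below, hidden in the cup beneath until it has risen 28 mm. Grip only this collar, across its outer sides: the next cup's collar begins right below. Origin: centre of underside, z up
- cup_mid: second cup of the stack, same shape. The cups stand 36 mm apart, each shoulder (28 mm up) resting on the rim below, the foot loose in it (4 mm clearance), so that each collar shows; the stack is 136 mm tall. Origin: centre of underside, z up. A fourth such cup standing alone on the table is not wanted
- cup_low: the lowest cup of the stack, same shape, standing loose on the table; origin: centre of its underside, z up
- balance_pan (a point): centre of the top of the balance's flat round steel pan, 100 mm in diameter, 48 mm above the table, z up. The balance is a low white housing, 160 by 130 mm, fixed to the table; a grey panel with a dark display lies on the side nearer the robot, the pan behind it; nothing on it stands higher than the pan

How it is judged:
On the way:
1. the top cup is lifted clear of the second, which stays nested on the lowest (z of cup_top in the frame of cup_mid above 0.066 m and z of cup_mid in the frame of cup_low below 0.04 m and horizontal distance between cup_mid and cup_low below 0.01 m), for 0.1 s.
At the end, for the whole second after the job is handed in: the cup that was on top stands upright (within 0.1 rad) and at rest on the pan, its centre within 20 mm of the pan's centre; the other two cups are still nested in each other and upright, the lowest within 30 mm of where it stood (horizontal distance between cup_top and balance_pan below 0.02 m and z of cup_top in the frame of balance_pan between -0.004 and 0.004 m and angle between each of cup_top, cup_low's own z axis and vertical below 0.1 rad and linear speed of cup_top below 0.02 m/s and z of cup_mid in the frame of cup_low between 0.032 and 0.04 m and horizontal distance between cup_mid and cup_low below 0.01 m and distance of cup_low from where it was at the start of the episode below 0.03 m); the robot touches nothing.
It fails at once if the second cup is dragged up with the top one (its underside more than 50 mm above the table; it stands at 36 mm) (height (world z) of cup_mid above 0.05 m).
It fails at once if the top cup is let go over the balance with its underside more than 20 mm above the pan (horizontal distance between cup_top and balance_pan below 0.06 m and z of cup_top in the frame of balance_pan above 0.02 m and contact force between the fingers and cup_top below 0.05 N).
It also fails if it takes over 40 s, if anything falls off the work surface, if the arm or the gripper's body presses on something with over 40 N, if the wrist force passes 120 N, or if a joint passes its speed limit or range.

## Working session

There is one attempt and no reset: what is moved stays moved. The work goes in short steps, Python scripts to look and compute and a tool call to move; the robot and the scene stay as the last step left them, time stands still between calls to the robot, and variables do not carry over. Pictures are saved under pics/ and viewed, at most 10 in all, crops included, and the job is handed in when it is done.

Besides the shell and the picture viewer there is one more tool, called after "Call:" by a JSON object that holds its "api" and its "payload". send_rows: Moves the arm, as the interface text tells. Its arguments: {"type":"object","properties":{"plan":{"type":"string"},"grip_force":{"type":"number"}},"required":["plan"]}

```bash
mkdir -p pics; ls
cat > h.py <<'E'
import numpy as np,cv2
from workcell import observe,imaging,bot
from scipy.spatial.transform import Rotation as R
def rot(o):
    o=np.array(o,float)
    if o.shape==(3,3): return o
    return R.from_euler('xyz',o).as_matrix() if o.size==3 else R.from_quat(o).as_matrix()
def grab(n,save=None):
    s=observe(); f=imaging.grab_frame(n)
    if 'eye' in f: E,O=np.array(f['eye']),rot(f['orientation'])
    else:
        T=np.array(f['tool_from_camera']); Rt=rot(s['tool_rot']); E=Rt@T[:3,3]+s['position']; O=Rt@T[:3,:3]
    if save: cv2.imwrite(save,f['color'][:,:,::-1])
    return f,E,O
def ray(f,O,u,v): 
    d=O@np.array([(u-f['cx'])/f['fx'],(v-f['cy'])/f['fy'],1]); return d/np.linalg.norm(d)
def onz(f,E,O,u,v,z):
    d=ray(f,O,u,v); return E+d*(z-E[2])/d[2]
def proj(f,E,O,p):
    c=O.T@(np.array(p)-E); return c[0]/c[2]*f['fx']+f['cx'],c[1]/c[2]*f['fy']+f['cy']
def meet(E1,d1,E2,d2):
    A=np.array([d1,-d2]).T; t=np.linalg.lstsq(A,E2-E1,rcond=None)[0]
    a,b=E1+t[0]*d1,E2+t[1]*d2; return (a+b)/2,np.linalg.norm(a-b)
E
python3 - <<'E'
from h import *
s=observe();print({k:np.round(v,3).tolist() for k,v in s.items()},bot.tcp_to_grasp)
ims=[]
for n in('side','top'):
    f,E,O=grab(n,f'pics/{n}0.png');print(n,f['fx'],f['cx'],f['cy'],E,O.round(3).tolist())
E
```

```text
pics
{'clock': 0.0, 'qpos': [1.175, 0.522, -0.036, 1.6, 0.021, 1.021, -0.113], 'qd': [-0.0, 0.0, 0.001, -0.001, -0.0, 0.002, -0.001], 'joint_efforts': [-0.0, -92.713, 1.98, -36.994, 0.018, 0.008, -0.0], 'position': [0.2, -0.592, 0.194], 'tool_rot': [-3.14, 0.0, 0.326], 'force': [-0.621, -0.381, 0.008], 'moment': [0.008, -0.048, -0.033], 'finger_force': 0.0, 'grip_width': 0.085} 0.0187
side 357.6472385672138 254.03072495724757 193.70283715806997 [ 0.48851595 -0.74382845  0.47297244] [[1.0, 0.002, 0.002], [-0.001, -0.475, 0.88], [0.003, -0.88, -0.475]]
top 355.8887915395798 260.79638581277874 199.20785095533662 [0.36412652 0.01059973 0.9241342 ] [[-0.002, -0.993, 0.12], [-1.0, 0.002, 0.0], [-0.0, -0.12, -0.993]]
```

View pics/side0.png

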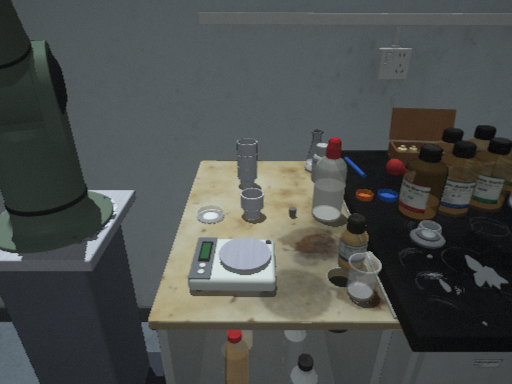

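View pics/top0.png

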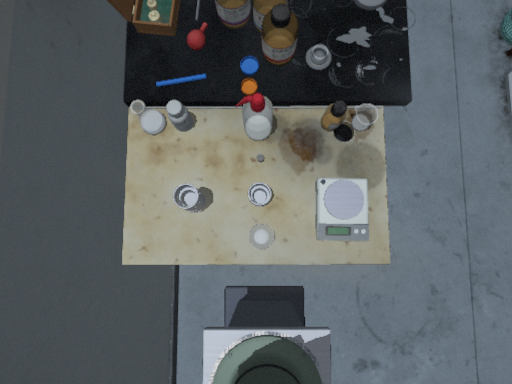

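The side view shows the stack at (247,163), the lone cup at (252,205) and the pan at (245,255). The top view shows the stack at (187,197), the lone cup at (260,195) and the pan at (344,199).

Run:
```python
from h import *
s=cv2.imread('pics/side0.png');t=cv2.imread('pics/top0.png')
z=lambda im,x,y,w,h:cv2.resize(im[y:y+h,x:x+w],(400,300),interpolation=cv2.INTER_CUBIC)
a=np.vstack([np.hstack([z(s,207,132,80,60),z(t,155,167,80,60)]),np.hstack([z(s,207,227,80,60),z(t,304,172,80,60)])])
cv2.imwrite('pics/zoom0.png',a)
```

```text
(no output)
```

View pics/zoom0.png

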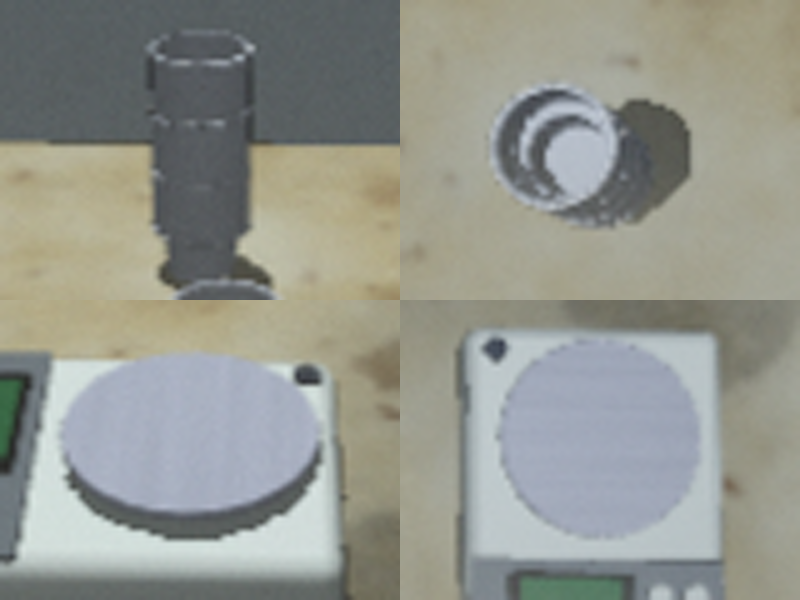

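Zoom (5x) gives these centres. Stack rim: side (247.2,141.4), top (186.2,196.4). Pan: side (245.3,253.6), top (343.8,199.7).

Run:
```python
from h import *
fs,Es,Os=grab('side');ft,Et,Ot=grab('top')
for n,a,b,z in(('rim',(247.2,141.4),(186.2,196.4),.136),('pan',(245.3,253.6),(343.8,199.7),.048)):
    p,g=meet(Es,ray(fs,Os,*a),Et,ray(ft,Ot,*b))
    print(n,p.round(4),'gap',g.round(4),'side@z',onz(fs,Es,Os,*a,z).round(4),'top@z',onz(ft,Et,Ot,*b,z).round(4),np.hypot(*p[:2]))
p=np.array([onz(ft,Et,Ot,260.5,195,.064)]);print('lone',p)
```

```text
rim [0.4689 0.1773 0.137 ] gap 0.0054 side@z [0.4714 0.1813 0.136 ] top@z [0.4663 0.1772 0.136 ] 0.501255071551006
pan [ 0.471  -0.1953  0.0465] gap 0.0046 side@z [ 0.4734 -0.1968  0.048 ] top@z [ 0.4685 -0.1951  0.048 ] 0.5099076750156581
lone [[0.47863629 0.01137023 0.064     ]]
```

Call:
{"api": "send_rows", "payload": {"plan": "0.02 -0.015 -0.03 0 0 -5 0.085; 0.05 -0.036 -0.06 0 0 -11 0.085; 0.085 -0.06 -0.086 0 0 -18 0.085; 0.12 -0.085 -0.086 0 0 -25 0.085; 0.155 -0.11 -0.086 0 0 -32 0.085; 0.19 -0.135 -0.086 0 0 -39 0.085; 0.225 -0.16 -0.086 0 0 -46 0.085; 0.26 -0.185 -0.086 0 0 -53 0.085; 0.295 -0.21 -0.086 0 0 -60 0.085; 0.33 -0.235 -0.086 0 0 -67 0.085"}}

```text
clock: 1.03
position: [0.4256, -0.2794, 0.2812]
tool_rot: [3.141, 0.0, 1.501]
force: [1.0, -1.2, 0.3]
grip_width: 0.0849
finger_force: 0.0
```

```bash
python3 -c "
from h import *
s=observe();print({k:np.round(v,4).tolist() for k,v in s.items()})"
```

```text
{'clock': 1.0333, 'qpos': [0.8078, 0.2705, -0.426, 1.7718, 0.1231, 1.1251, 0.2726], 'qd': [-0.5836, 0.0632, -0.504, -0.0367, 0.1606, 0.0324, 0.3284], 'joint_efforts': [7.8032, -71.0138, -0.2748, -36.8314, -0.6569, 0.1332, -1.0317], 'position': [0.4256, -0.2794, 0.2812], 'tool_rot': [3.1414, 0.0004, 1.501], 'force': [1.0004, -1.1752, 0.3042], 'moment': [-0.0257, -0.0529, 0.0136], 'finger_force': 0.0, 'grip_width': 0.0849}
```

Call:
{"api": "send_rows", "payload": {"plan": "0.04 0 0 0 0 -2 0.085; 0.08 0 0 0 0 -4.3 0.085; 0.12 0 0 0 0 -4.3 0.085; 0.16 0 0 0 0 -4.3 0.085; 0.2 0 0 0 0 -4.3 0.085; 0.24 0 0 0 0 -4.3 0.085; 0.28 -0.001 0 0 0 -4.3 0.085; 0.32 -0.001 0 0 0 -4.3 0.085; 0.355 -0.001 0 0 0 -4.3 0.085; 0.37 -0.001 0 0 0 -4.3 0.085"}}

```text
clock: 1.87
position: [0.4516, 0.0924, 0.2813]
tool_rot: [3.141, -0.001, 1.574]
force: [-1.1, -0.1, 0.4]
grip_width: 0.0852
finger_force: 0.0
```

Call:
{"api": "send_rows", "payload": {"plan": "0 0 0 0 0 0 0.085; 0 0 0 0 0 0 0.085; 0 0 0 0 0 0 0.085"}}

```text
clock: 2.12
position: [0.4518, 0.087, 0.2808]
tool_rot: [-3.141, 0.0, 1.57]
force: [-0.6, -1.0, 0.9]
grip_width: 0.085
finger_force: 0.0
```

```bash
python3 -c "
from h import *
s=observe();print({k:np.round(v,4).tolist() for k,v in s.items()})
f,E,O=grab('wrist','pics/w1.png');print(E,O.round(3),f['fx'],proj(f,E,O,(.469,.177,.136)),np.array(f['tool_from_camera']).round(3))"
```

```text
{'clock': 2.1167, 'qpos': [0.2727, 0.2137, -0.6913, 1.8728, 0.1518, 1.1083, -0.4769], 'qd': [0.0133, -0.0029, 0.0018, 0.002, 0.0011, 0.0007, -0.0032], 'joint_efforts': [-1.7879, -55.4214, -5.604, -38.6243, -0.0449, -0.0309, -0.0791], 'position': [0.4518, 0.087, 0.2808], 'tool_rot': [-3.1412, 0.0004, 1.5695], 'force': [-0.6499, -0.9915, 0.9196], 'moment': [-0.0079, 0.0387, 0.0249], 'finger_force': 0.0, 'grip_width': 0.085}
[0.45166016 0.1588577  0.45972482] [[ 1.    -0.001 -0.   ]
 [-0.001 -0.96  -0.281]
 [ 0.     0.281 -0.96 ]] 318.8972370664279 (np.float64(275.10076183764227), np.float64(81.64694171940548)) [[ 0.    -0.96  -0.281  0.072]
 [ 1.     0.     0.001 -0.   ]
 [-0.    -0.281  0.96  -0.179]
 [ 0.     0.     0.     1.   ]]
```

View pics/w1.png

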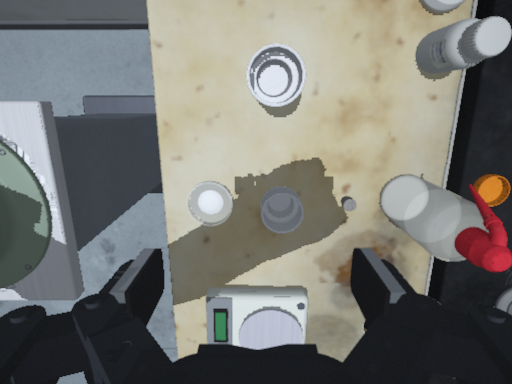

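The wrist view shows the stack rim at about (276,75.5), against a predicted (275,81.6). The lone cup is at (282,210).

```bash
cat >> h.py <<'E'
def rim(im,x,y,w,h,thr=60):
    c=cv2.cvtColor(im,cv2.COLOR_RGB2HSV)[y:y+h,x:x+w]
    m=(c[...,1]<thr).astype(np.uint8)*255
    n,l,st,ce=cv2.connectedComponentsWithStats(m); k=1+np.argmax(st[1:,4]); 
    cs,_=cv2.findContours((l==k).astype(np.uint8),cv2.RETR_EXTERNAL,cv2.CHAIN_APPROX_NONE)
    e=cv2.fitEllipse(max(cs,key=len)); return (e[0][0]+x,e[0][1]+y),e[1],e[2]
def lsq(rays):
    A=sum(np.eye(3)-np.outer(d,d) for _,d in rays); b=sum((np.eye(3)-np.outer(d,d))@E for E,d in rays)
    return np.linalg.solve(A,b)
E
python3 - <<'E'
from h import *
f,E,O=grab('wrist')
im=f['color'];print(im[76,240:250].tolist(),im[40:48,276].tolist())
g=cv2.cvtColor(im,cv2.COLOR_RGB2HSV)
print(rim(im,225,30,100,95)) 
c=(276,75.5);print(onz(f,E,O,*c,.136))
fs,Es,Os=grab('side');ft,Et,Ot=grab('top')
rs=[(Es,ray(fs,Os,247.2,141.4)),(Et,ray(ft,Ot,186.2,196.4)),(E,ray(f,O,*c))]
print(lsq(rs),meet(*rs[0],*rs[2]),meet(*rs[1],*rs[2]))
E
```

```text
[[200, 197, 175], [200, 197, 175], [200, 197, 175], [201, 197, 175], [202, 197, 176], [193, 189, 170], [200, 204, 207], [221, 228, 238], [209, 215, 226], [168, 175, 185]] [[202, 202, 186], [202, 201, 186], [191, 192, 181], [206, 211, 217], [220, 227, 237], [217, 223, 234], [169, 175, 186], [93, 98, 104]]
((274.5, 77.0), (110.8730697631836, 117.52999877929688), 90.0)
[0.46990624 0.1822523  0.136     ]
[0.4692739  0.18002262 0.13567222] (array([0.47067667, 0.18231501, 0.13559312]), np.float64(0.0014940472385061548)) (array([0.47173284, 0.18530648, 0.09686419]), np.float64(0.0008365442055884863))
```

Call:
{"api": "send_rows", "payload": {"plan": "0.03 0.006 0.02 0 0 0 0.085; 0.06 0.012 0.04 0 0 0 0.085; 0.08 0.018 0.06 0 0 0 0.085; 0.09 0.018 0.08 0 0 0 0.085; 0.094 0.018 0.08 0 0 0 0.085; 0.094 0.018 0.08 0 0 0 0.085; 0.094 0.018 0.08 0 0 0 0.085"}}

```text
clock: 2.9
position: [0.4704, 0.1811, 0.202]
tool_rot: [3.141, 0.0, 1.57]
force: [-0.0, 0.1, 0.3]
grip_width: 0.0853
finger_force: 0.0
```

```bash
python3 -c "
from h import *
s=observe();print({k:np.round(s[k],4).tolist() for k in ('position','tool_rot','qpos')})
f,E,O=grab('wrist')
p=s['position'];print([proj(f,E,O,(p[0],p[1],z)) for z in (.136,p[2])],E,O.round(4).tolist())
im=f['color'][:,:,::-1];x0,y0,x1,y1=150,130,350,330
cv2.imwrite('pics/w2.png',cv2.resize(im[170:320,156:356],(800,600),interpolation=cv2.INTER_CUBIC))"
```

```text
{'position': [0.4704, 0.1811, 0.202], 'tool_rot': [3.1409, 0.0001, 1.5695], 'qpos': [0.0522, 0.3884, -0.6924, 1.8801, 0.2966, 0.9767, -0.773]}
[(np.float64(257.2626469587145), np.float64(194.98544015717874)), (np.float64(257.45419944773624), np.float64(225.841206758811))] [0.46999943 0.25290128 0.38089496] [[1.0, -0.0014, 0.0008], [-0.0011, -0.9597, -0.2811], [0.0012, 0.2811, -0.9597]]
```

View pics/w2.png

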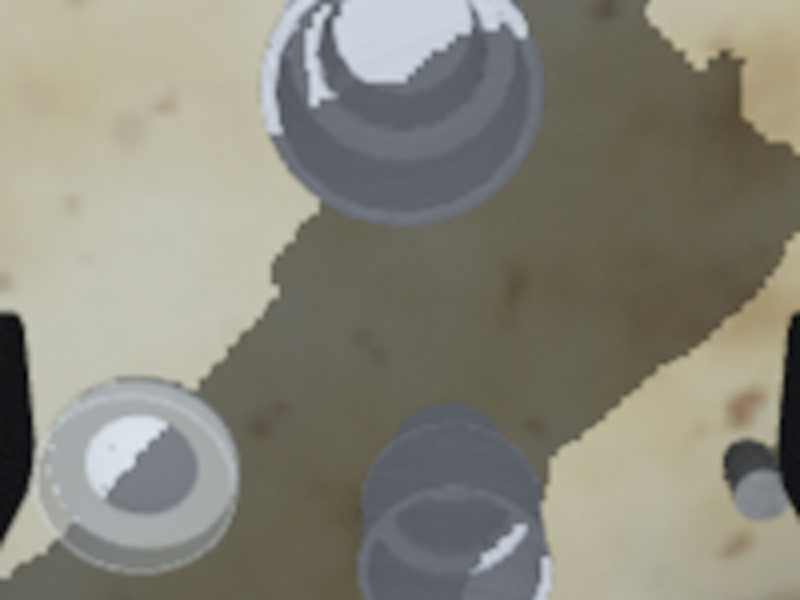

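The zoomed wrist view (4x) puts the rim's widest row at about 85 with edges at 262 and 543. That makes the centre (256.5,191), against (257.3,195) for the point under the TCP.

```bash
python3 -c "
from h import *
f,E,O=grab('wrist')
print(onz(f,E,O,256.5,191,.136))
cl=cv2.cvtColor(f['color'],cv2.COLOR_RGB2GRAY)
im=f['color'][120:240,206:306].astype(int); sat=im.max(2)-im.min(2); 
blue=((im[...,2]-im[...,0])>3).astype(np.uint8)
n,l,st,ce=cv2.connectedComponentsWithStats(blue);k=1+np.argmax(st[1:,4]);print(st[k]+np.array([206,120,0,0,0]))
c=max(cv2.findContours((l==k).astype(np.uint8),0,1)[0],key=len);e=cv2.fitEllipse(cv2.convexHull(c));print(e);u=(e[0][0]+206,e[0][1]+120);print(u,onz(f,E,O,*u,.136))
"
```

```text
[0.47003469 0.18410773 0.136     ]
[ 221  141   71   85 4506]
((49.83431625366211, 64.638916015625), (69.91954803466797, 84.10867309570312), 0.20113712549209595)
(255.8343162536621, 184.638916015625) [0.46951821 0.1893499  0.136     ]
```

```bash
python3 -c "
from h import *
f,E,O=grab('wrist')
for v in(225.5,226): print(onz(f,E,O,256,v,.136)[1]+.028)
print(onz(f,E,O,221,191,.136),onz(f,E,O,292,191,.136))
"
```

```text
0.182561380594883
0.18211936125207426
[0.44174842 0.18415359 0.136     ] [0.49841729 0.18401211 0.136     ]
```

Call:
{"api": "send_rows", "payload": {"plan": "0.001 0 0.015 0 0 0 0.085; 0.002 0 0.035 0 0 0 0.085; 0.002 0 0.055 0 0 0 0.085; 0.002 0 0.075 0 0 0 0.085; 0.002 0 0.09 0 0 0 0.085; 0.002 0 0.098 0 0 0 0.085; 0.002 0 0.098 0 0 0 0.085; 0.002 0 0.098 0 0 0 0.085", "grip_force": 25}}

```text
clock: 3.72
position: [0.4703, 0.1836, 0.1037]
tool_rot: [3.141, -0.0, 1.57]
force: [-0.4, 0.7, 1.1]
grip_width: 0.0851
finger_force: 0.0
```

Call:
{"api": "send_rows", "payload": {"plan": "0 0 0 0 0 0 0.062; 0 0 0 0 0 0 0.062; 0 0 0 0 0 0 0.062; 0 0 0 0 0 0 0.062; 0 0 0 0 0 0 0.05; 0 0 0 0 0 0 0.045; 0 0 0 0 0 0 0.045; 0 0 0 0 0 0 0.045; 0 0 0 0 0 0 0.045", "grip_force": 25}}

```text
clock: 4.47
position: [0.4699, 0.1838, 0.103]
tool_rot: [-3.142, -0.0, 1.57]
force: [-0.1, -0.1, -0.4]
grip_width: 0.0452
finger_force: 0.0
```

```bash
python3 -c "
from h import *
s=observe();print({k:np.round(s[k],4).tolist() for k in ('position','tool_rot','force','grip_width','finger_force')})
f,E,O=grab('side');a=f['color'][110:200,190:310,::-1]
cv2.imwrite('pics/s2.png',cv2.resize(a,(800,600),interpolation=cv2.INTER_CUBIC))"
```

```text
{'position': [0.4699, 0.1838, 0.103], 'tool_rot': [-3.1415, -0.0001, 1.5702], 'force': [-0.0525, -0.0785, -0.3559], 'grip_width': 0.0452, 'finger_force': 0.0}
```

View pics/s2.png

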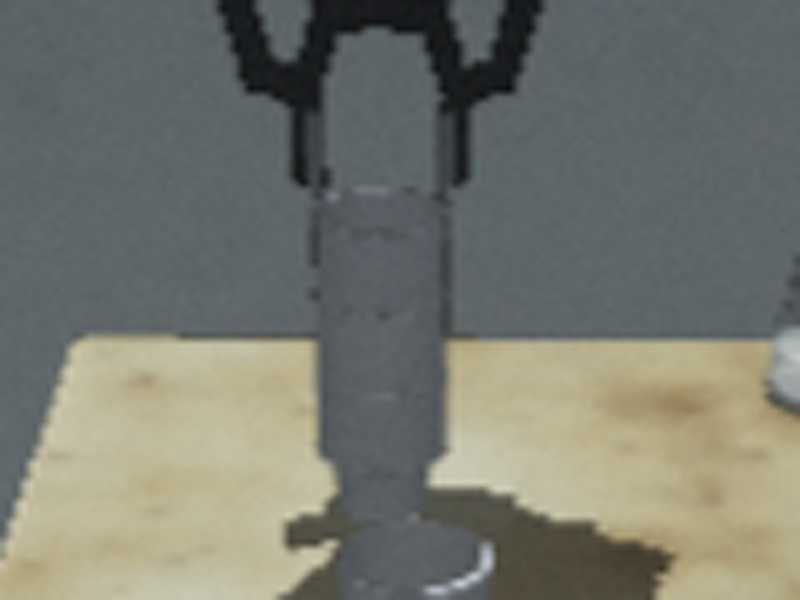

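The side view shows the fingertips at about row 138 (full frame), just above the stack rim. The gripper closed to 45 mm on nothing, so I'm checking the tip height against the TCP reading.

```bash
python3 -c "
from h import *
f,E,O=grab('side')
for z in(.103,.12,.136,.15): print(z,np.round(proj(f,E,O,(.4699-.0226,.1838,z)),1),np.round(proj(f,E,O,(.4699+.0226,.1838,z)),1))
f,E,O=grab('wrist','pics/w3.png')
for z in(.103,.12,.136,.15): print(z,np.round(proj(f,E,O,(.4699-.0226,.1838,z)),1),np.round(proj(f,E,O,(.4699+.0226,.1838,z)),1))
"
```

```text
0.103 [238.6 152.4] [254.9 152.4]
0.12 [238.5 146.6] [254.9 146.6]
0.136 [238.4 141.1] [254.9 141.1]
0.15 [238.3 136.2] [254.9 136.2]
0.103 [219.8 225.8] [294.9 225.8]
0.12 [216.3 237.4] [298.5 237.3]
0.136 [212.5 250.4] [302.4 250.4]
0.15 [208.4 264. ] [306.6 264. ]
```

View pics/w3.png

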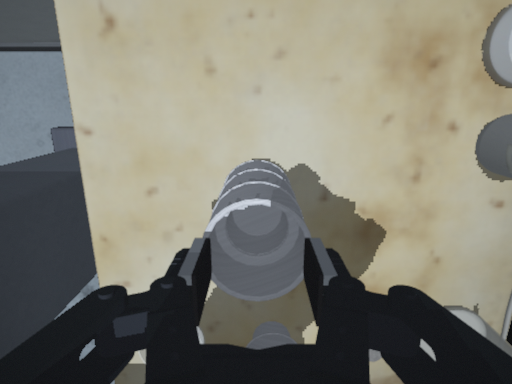

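The wrist view agrees: at 45 mm opening the finger pads (inner edges u=211 and 304, row ~245) sit above the rim. The fingertips are therefore about 40 mm behind the stated TCP. I'll open, and measure tip height in the side image while lowering.

Call:
{"api": "send_rows", "payload": {"plan": "0 0 0 0 0 0 0.085; 0 0 0 0 0 0 0.085; 0 0 0 0 0 0 0.085; 0 0 0 0 0 0 0.085; 0 0 0 0 0 0 0.085; 0 0 0.01 0 0 0 0.085; 0 0 0.02 0 0 0 0.085; 0 0 0.025 0 0 0 0.085; 0 0 0.025 0 0 0 0.085; 0 0 0.025 0 0 0 0.085"}}

```text
clock: 5.45
position: [0.4696, 0.1838, 0.0775]
tool_rot: [-3.14, 0.0, 1.57]
force: [-0.5, 0.2, -0.2]
grip_width: 0.0851
finger_force: 0.0
```

```bash
cat > tip.py <<'E'
from h import *
s=observe();print({k:np.round(s[k],4).tolist() for k in ('position','force','grip_width','finger_force')})
f,E,O=grab('side');im=f['color']
dk=(im.max(2)<55)
p=s['position']
for u in range(222,275):
    r=np.flatnonzero(dk[80:185,u])
    if len(r):
        v=80+r[-1]; d=ray(f,O,u,v+1); q=E+d*(p[1]-E[1])/d[1]
        print(u,v,q[[0,2]].round(4),end=' | ')
c=im[100:190,215:285,::-1];cv2.imwrite('pics/tip.png',cv2.resize(c,(700,600),interpolation=cv2.INTER_NEAREST)) if 0 else 0
E
python3 tip.py
```

```text
{'position': [0.4696, 0.1838, 0.0775], 'force': [-0.4921, 0.2248, -0.1567], 'grip_width': 0.0851, 'finger_force': 0.0}
222 128 [0.404 0.17 ] | 223 129 [0.4065 0.1672] | 224 129 [0.4092 0.1672] | 225 130 [0.4118 0.1644] | 226 132 [0.4143 0.1588] | 227 142 [0.4161 0.1304] | 228 142 [0.4188 0.1304] | 229 131 [0.4225 0.1617] | 230 131 [0.4252 0.1617] | 231 128 [0.4281 0.1701] | 232 126 [0.431  0.1756] | 233 125 [0.4337 0.1784] | 234 125 [0.4364 0.1784] | 235 123 [0.4392 0.1839] | 236 122 [0.4419 0.1866] | 237 121 [0.4446 0.1894] | 238 121 [0.4473 0.1894] | 239 122 [0.4499 0.1866] | 240 122 [0.4525 0.1867] | 241 123 [0.4552 0.1839] | 242 123 [0.4578 0.1839] | 243 123 [0.4605 0.1839] | 244 123 [0.4632 0.1839] | 245 123 [0.4658 0.184 ] | 246 123 [0.4685 0.184 ] | 247 123 [0.4712 0.184 ] | 248 123 [0.4738 0.184 ] | 249 123 [0.4765 0.184 ] | 250 123 [0.4792 0.184 ] | 251 123 [0.4818 0.184 ] | 252 123 [0.4845 0.184 ] | 253 122 [0.4872 0.1867] | 254 122 [0.4898 0.1868] | 255 121 [0.4925 0.1895] | 256 121 [0.4951 0.1895] | 257 123 [0.4978 0.184 ] | 258 124 [0.5005 0.1813] | 259 125 [0.5032 0.1786] | 260 126 [0.5059 0.1758] | 261 127 [0.5086 0.173 ] | 262 128 [0.5113 0.1703] | 263 132 [0.5142 0.1591] | 264 131 [0.5169 0.1619] | 265 142 [0.5201 0.1306] | 266 142 [0.5228 0.1306] | 267 131 [0.5249 0.1619] | 268 130 [0.5276 0.1647] | 269 129 [0.5302 0.1675] | 270 129 [0.5329 0.1675] | 271 129 [0.5356 0.1675] | 272 129 [0.5383 0.1676] | 273 128 [0.5409 0.1703] |
```

Call:
{"api": "send_rows", "payload": {"plan": "0 0 0.005 0 0 0 0.075; 0 0 0.009 0 0 0 0.064; 0 0 0.009 0 0 0 0.062; 0 0 0.009 0 0 0 0.062; 0 0 0.009 0 0 0 0.062; 0 0 0.009 0 0 0 0.062"}}

```text
clock: 6.0
position: [0.47, 0.1838, 0.0691]
tool_rot: [3.141, -0.0, 1.57]
force: [-0.4, -0.6, -0.0]
grip_width: 0.062
finger_force: 0.0
```

```bash
python3 tip.py | tr '|' '\n' | awk 'NR<2||($1>=228&&$1<=238)||($1>254&&$1<266)'; python3 -c "
from h import *
f,E,O=grab('side');a=f['color'][110:200,190:310,::-1]
cv2.imwrite('pics/s3.png',cv2.resize(a,(800,600),interpolation=cv2.INTER_CUBIC))"
```

```text
{'position': [0.47, 0.1838, 0.0691], 'force': [-0.4069, -0.5713, -0.0271], 'grip_width': 0.062, 'finger_force': 0.0}
 228 135 [0.4194 0.1504] 
 229 135 [0.4222 0.1504] 
 230 136 [0.4248 0.1476] 
 231 146 [0.4267 0.1187] 
 232 147 [0.4294 0.1158] 
 233 137 [0.4329 0.1447] 
 234 150 [0.4347 0.107 ] 
 235 149 [0.4375 0.11  ] 
 236 149 [0.4403 0.11  ] 
 237 129 [0.4442 0.1673] 
 238 127 [0.447  0.1729] 
 255 127 [0.4925 0.173 ] 
 256 129 [0.4953 0.1674] 
 257 131 [0.498  0.1619] 
 258 133 [0.5007 0.1562] 
 259 150 [0.5039 0.1072] 
 260 137 [0.5063 0.1449] 
 261 147 [0.5093 0.116 ] 
 262 147 [0.5121 0.116 ] 
 263 136 [0.5144 0.1478] 
 264 135 [0.517  0.1506] 
 265 135 [0.5197 0.1506]
```

View pics/s3.png

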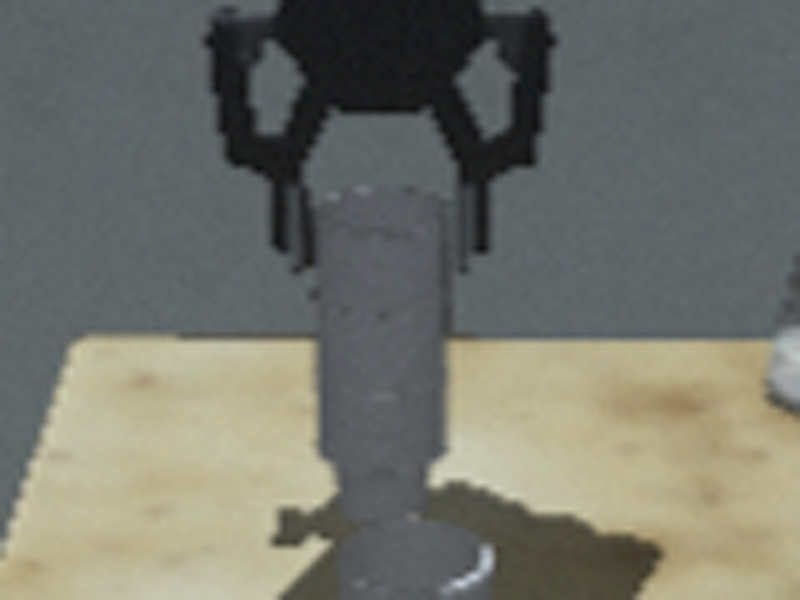

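The zoomed side view shows the fingertips (row 270) beside the top collar, between the rim sides (about 211) and the seam (about 294). They straddle the collar centrally. Closing now.

Call:
{"api": "send_rows", "payload": {"plan": "0 0 0 0 0 0 0.058; 0 0 0 0 0 0 0.055; 0 0 0 0 0 0 0.05; 0 0 0 0 0 0 0.04; 0 0 0 0 0 0 0.04; 0 0 0 0 0 0 0.04; 0 0 0 0 0 0 0.04", "grip_force": 25}}

```text
clock: 6.68
position: [0.4701, 0.1839, 0.0693]
tool_rot: [3.141, -0.0, 1.57]
force: [-1.6, -1.1, 5.6]
grip_width: 0.0545
finger_force: 25.3
```

```bash
python3 -c "
from h import *
f,E,O=grab('side','pics/pre.png')"
```

Call:
{"api": "send_rows", "payload": {"plan": "0 0 -0.003 0 0 0 0.04; 0 0 -0.006 0 0 0 0.04; 0 0 -0.009 0 0 0 0.04; 0 0 -0.01 0 0 0 0.04; 0 0 -0.01 0 0 0 0.04; 0 0 -0.01 0 0 0 0.04"}}

```text
clock: 7.23
position: [0.47, 0.1837, 0.079]
tool_rot: [3.142, -0.0, 1.57]
force: [-0.3, -0.4, -0.5]
grip_width: 0.0551
finger_force: 26.6
```

```bash
python3 -c "
from h import *
f,E,O=grab('side','pics/post.png');a=cv2.imread('pics/pre.png').astype(int);b=cv2.imread('pics/post.png').astype(int)
d=np.abs(a-b).sum(2)[:,236:258];print([(v,int(d[v].mean())) for v in range(136,192,1)]);print(a[140:182,247].mean(1).astype(int).tolist(),b[140:182,247].mean(1).astype(int).tolist())
s=observe();print(s['position'],s['grip_width'],s['finger_force'],s['force'])"
```

```text
[(136, 31), (137, 32), (138, 34), (139, 23), (140, 9), (141, 18), (142, 12), (143, 8), (144, 11), (145, 16), (146, 5), (147, 8), (148, 13), (149, 12), (150, 11), (151, 11), (152, 11), (153, 11), (154, 17), (155, 15), (156, 15), (157, 16), (158, 6), (159, 7), (160, 6), (161, 4), (162, 5), (163, 4), (164, 4), (165, 6), (166, 5), (167, 9), (168, 5), (169, 5), (170, 5), (171, 3), (172, 5), (173, 5), (174, 4), (175, 6), (176, 11), (177, 5), (178, 10), (179, 6), (180, 5), (181, 4), (182, 15), (183, 8), (184, 4), (185, 4), (186, 15), (187, 7), (188, 4), (189, 4), (190, 20), (191, 23)]
[92, 94, 94, 93, 83, 88, 94, 97, 96, 98, 94, 96, 95, 96, 93, 95, 90, 79, 92, 96, 97, 98, 99, 98, 99, 97, 101, 96, 96, 103, 97, 95, 96, 94, 96, 95, 96, 96, 98, 94, 86, 88] [95, 95, 97, 95, 96, 94, 96, 95, 94, 95, 95, 92, 95, 94, 94, 92, 90, 95, 96, 97, 98, 96, 99, 98, 96, 95, 96, 98, 98, 106, 95, 96, 95, 94, 96, 96, 94, 94, 99, 96, 85, 87]
[0.46994968 0.18369135 0.07895839] 0.054859269462760776 26.600479083135724 [ 0.14617266  0.10612431 -1.41733018]
```

Call:
{"api": "send_rows", "payload": {"plan": "0 0 -0.008 0 0 0 0.04; 0 0 -0.018 0 0 0 0.04; 0 0 -0.03 0 0 0 0.04; 0 0 -0.045 0 0 0 0.04; 0 0 -0.06 0 0 0 0.04; 0 0 -0.075 0 0 0 0.04; 0 0 -0.09 0 0 0 0.04; 0 0 -0.1 0 0 0 0.04; 0 0 -0.1 0 0 0 0.04; 0 0 -0.1 0 0 0 0.04"}}

```text
clock: 8.12
position: [0.4702, 0.1837, 0.1795]
tool_rot: [3.141, -0.0, 1.57]
force: [0.2, -0.3, -1.0]
grip_width: 0.055
finger_force: 26.8
```

Call:
{"api": "send_rows", "payload": {"plan": "-0.01 0 0 0 0 0 0.04; -0.03 0 0 0 0 0 0.04; -0.055 0 0 0 0 0 0.04; -0.08 0 0 0 0 0 0.04; -0.105 0 0 0 0 0 0.04; -0.13 0 0 0 0 0 0.04; -0.155 0 0 0 0 0 0.04; -0.175 0 0 0 0 0 0.04; -0.185 0 0 0 0 0 0.04; -0.19 0 0 0 0 0 0.04"}}

```text
clock: 8.95
position: [0.4693, -0.0082, 0.1784]
tool_rot: [-3.14, 0.0, 1.568]
force: [0.9, 0.1, -1.1]
grip_width: 0.0549
finger_force: 26.7
```

Call:
{"api": "send_rows", "payload": {"plan": "-0.01 0 0 0 0 0 0.04; -0.03 0 0 0 0 0 0.04; -0.055 0 0 0 0 0 0.04; -0.08 0 0 0 0 0 0.04; -0.105 0 0 0 0 0 0.04; -0.13 0 0 0 0 0 0.04; -0.155 0 0 0 0 0 0.04; -0.175 0 0 0 0 0 0.04; -0.185 0 0 0 0 0 0.04; -0.188 0 0 0 0 0 0.04"}}

```text
clock: 9.78
position: [0.4696, -0.1953, 0.1787]
tool_rot: [-3.141, -0.0, 1.569]
force: [-0.9, 0.5, -1.2]
grip_width: 0.0553
finger_force: 26.7
```

```bash
python3 -c "
from h import *
s=observe();print({k:np.round(s[k],4).tolist() for k in ('position','tool_rot','force','grip_width','finger_force')})
a=grab('side')[0]['color'];b=grab('top')[0]['color'];w=grab('wrist')[0]['color']
im=np.hstack([a[100:300,170:370],b[150:290,260:400].repeat(1,0).copy() if 0 else cv2.resize(b[150:250,290:390],(200,200)),cv2.resize(w[84:,106:406],(200,200))])
cv2.imwrite('pics/p1.png',cv2.resize(im,(798,266))[:,:,::-1])"
```

```text
{'position': [0.4696, -0.1953, 0.1787], 'tool_rot': [-3.1412, -0.0002, 1.569], 'force': [-0.9162, 0.5276, -1.1963], 'grip_width': 0.0553, 'finger_force': 26.7396}
```

View pics/p1.png

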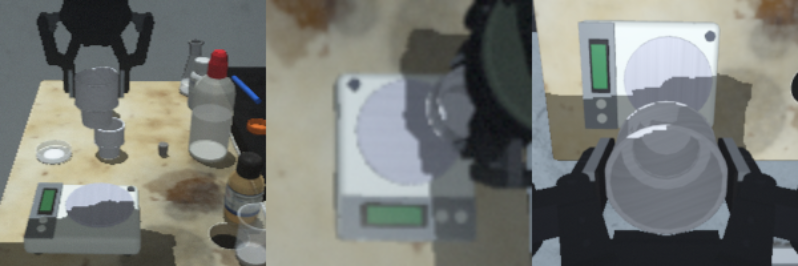

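The side view shows the cup held level in the air. In the wrist view the pan centre is at about (668,75) in the mosaic, or (259,168) in the full frame. I'm measuring it exactly by mask from the current wrist frame.

```bash
python3 -c "
from h import *
s=observe();p=s['position'];f,E,O=grab('wrist');im=f['color']
print('under TCP',np.round(proj(f,E,O,(p[0],p[1],.048)),1))
k=254/300*200/254
sc=798/600*200/300
print(onz(f,E,O,106+(668-532)/sc,84+75/(266/200*200/300),.048))
h=im[:,:,2].astype(int)-im[:,:,1]
for v in(150,160,165,170,175,180): 
  r=np.flatnonzero(h[v,170:350]>8)+170; print(v,r[:1],r[-1:],im[v,245].tolist())
r=np.flatnonzero(h[90:220,250]>8)+90;print('top rows',r[:2]); print([onz(f,E,O,250,r[0],.048)[1]-.05])
"
```

```text
under TCP [257.2 176.7]
[ 0.47203244 -0.18471146  0.048     ]
150 [170] [302] [215, 220, 237]
160 [170] [306] [212, 218, 234]
165 [170] [307] [210, 216, 232]
170 [170] [308] [209, 215, 231]
175 [170] [308] [208, 214, 230]
180 [170] [308] [207, 213, 229]
top rows [127 128]
[np.float64(-0.19439770601423007)]
```

Call:
{"api": "send_rows", "payload": {"plan": "0.001 0 0.012 0 0 0 0.04; 0.001 0 0.032 0 0 0 0.04; 0.001 0 0.054 0 0 0 0.04; 0.001 0 0.076 0 0 0 0.04; 0.001 0 0.094 0 0 0 0.04; 0.001 0 0.108 0 0 0 0.04; 0.001 0 0.118 0 0 0 0.04; 0.001 0 0.124 0 0 0 0.04; 0.001 0 0.126 0 0 0 0.04; 0.001 0 0.126 0 0 0 0.04"}}

```text
clock: 10.82
position: [0.4699, -0.1928, 0.0531]
tool_rot: [3.142, -0.0, 1.571]
force: [0.2, 0.5, -0.1]
grip_width: 0.0552
finger_force: 26.7
```

Call:
{"api": "send_rows", "payload": {"plan": "0 0 0.001 0 0 0 0.04; 0 0 0.002 0 0 0 0.04; 0 0 0.003 0 0 0 0.04; 0 0 0.004 0 0 0 0.04; 0 0 0.004 0 0 0 0.04"}}

```text
clock: 11.23
position: [0.4697, -0.1933, 0.049]
tool_rot: [3.142, 0.0, 1.57]
force: [-0.2, -0.1, -0.6]
grip_width: 0.0546
finger_force: 26.7
```

Call:
{"api": "send_rows", "payload": {"plan": "0 0 0.001 0 0 0 0.04; 0 0 0.0015 0 0 0 0.04; 0 0 0.002 0 0 0 0.04; 0 0 0.002 0 0 0 0.04"}}

```text
clock: 11.57
position: [0.4697, -0.1932, 0.0469]
tool_rot: [-3.141, -0.0, 1.57]
force: [0.2, -0.1, 0.0]
grip_width: 0.0548
finger_force: 26.7
```

Call:
{"api": "send_rows", "payload": {"plan": "0 0 0.0005 0 0 0 0.04; 0 0 0.001 0 0 0 0.04; 0 0 0.001 0 0 0 0.04; 0 0 0.001 0 0 0 0.04"}}

```text
clock: 11.9
position: [0.4698, -0.1932, 0.046]
tool_rot: [3.142, -0.0, 1.57]
force: [-0.7, -0.6, -0.6]
grip_width: 0.0554
finger_force: 26.7
```

Call:
{"api": "send_rows", "payload": {"plan": "0 0 0.0005 0 0 0 0.04; 0 0 0.001 0 0 0 0.04; 0 0 0.001 0 0 0 0.04; 0 0 0.001 0 0 0 0.04"}}

```text
clock: 12.23
position: [0.4698, -0.1933, 0.0453]
tool_rot: [3.141, 0.0, 1.57]
force: [-2.2, 0.6, 8.1]
grip_width: 0.0553
finger_force: 27.5
```

Call:
{"api": "send_rows", "payload": {"plan": "0 0 0.0005 0 0 0 0.04; 0 0 0.001 0 0 0 0.04; 0 0 0.001 0 0 0 0.04; 0 0 0.001 0 0 0 0.04"}}

```text
clock: 12.57
position: [0.4698, -0.1933, 0.0451]
tool_rot: [3.141, 0.001, 1.57]
force: [-9.3, 2.5, 31.9]
grip_width: 0.0552
finger_force: 29.4
```

Contact. I'll relieve the load by 1 mm, then open.

Call:
{"api": "send_rows", "payload": {"plan": "0 0 -0.001 0 0 0 0.04; 0 0 -0.001 0 0 0 0.04; 0 0 -0.001 0 0 0 0.056; 0 0 -0.001 0 0 0 0.06; 0 0 -0.001 0 0 0 0.066; 0 0 -0.001 0 0 0 0.075; 0 0 -0.001 0 0 0 0.085; 0 0 -0.001 0 0 0 0.085; 0 0 -0.001 0 0 0 0.085; 0 0 -0.001 0 0 0 0.085"}}

```text
clock: 13.4
position: [0.4697, -0.1932, 0.045]
tool_rot: [-3.142, -0.0, 1.57]
force: [-0.9, -0.0, 0.0]
grip_width: 0.0851
finger_force: 0.0
```

Call:
{"api": "send_rows", "payload": {"plan": "0 0 -0.01 0 0 0 0.085; 0 0 -0.03 0 0 0 0.085; 0 0 -0.06 0 0 0 0.085; 0 0 -0.09 0 0 0 0.085; 0 0 -0.12 0 0 0 0.085; -0.03 0 -0.14 0 0 0 0.085; -0.06 0 -0.15 0 0 0 0.085; -0.09 0 -0.15 0 0 0 0.085; -0.1 0 -0.15 0 0 0 0.085; -0.1 0 -0.15 0 0 0 0.085"}}

```text
clock: 14.23
position: [0.4689, -0.2959, 0.1954]
tool_rot: [-3.142, 0.001, 1.567]
force: [0.2, 0.3, -0.9]
grip_width: 0.0846
finger_force: 0.0
```

```bash
python3 -c "
from h import *
s=observe();print({k:np.round(s[k],4).tolist() for k in ('clock','position','force','grip_width')})
a=grab('side')[0]['color'];w=grab('wrist')[0]['color'];t=grab('top')[0]['color']
im=np.hstack([cv2.resize(a[120:320,150:350],(266,266)),cv2.resize(t[150:270,150:390],(266,266)),cv2.resize(w[0:384,64:448],(266,266))])
cv2.imwrite('pics/p2.png',im[:,:,::-1])"
```

```text
{'clock': 14.2333, 'position': [0.4689, -0.2959, 0.1954], 'force': [0.2149, 0.3296, -0.8674], 'grip_width': 0.0846}
```

View pics/p2.png

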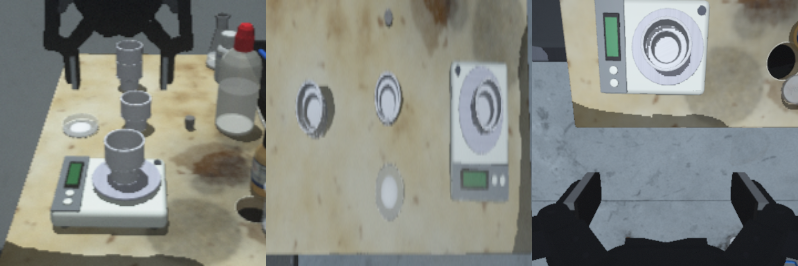

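The cup stands upright in the middle of the pan, at (125,160) in the side panel. The other two cups are still nested at (130,65), and the gripper is clear.

```bash
python3 -c "
from workcell import bot
print(bot.job_done())"
```

```text
the job is handed in; nothing more can be done
None
```

The top cup was set down upright in the middle of the balance pan, the other two cups are still nested where they stood, and the job was handed in at about 14 s; no verdict was returned.

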